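# Free the sagging gate bolt of a small-pet pen and hold the gate ajar

### The job

Get the gate of the small-pet pen open for its owner: first slide the block-shaped transport-lock grip on the pen's top rail away from the gate to its end stop, then take the upright knob of the sagging barrel bolt, lift the bolt over the keeper's bent-up lip while pulling it back, and draw it clear of the keeper. Then pull the gate towards the front until it stands ajar by about a hand's width (7 cm) at the latch side, and finish while still holding it there, steady, because it swings shut by itself. Leave the jar, the bowl, the toy car and the bookend as they stand.

Things in the scene. Friction and masses are not known exactly. Their poses are not given: they have to be found in the camera images.
- pen: Small-pet pen of pine rails and thin steel bars, open-topped, fixed, 420 (y) x 220 (x) x 150 mm high. Origin on the table under the middle of its 18 mm thick front panel; +x points into the pen, its front faces -x, z up. All offsets here are in this frame. The gate fills the front from y +98 mm (hinge) to -75 mm (latch stile); a fixed post follows. Two bolt cradles on the gate rise to 166 mm.
- hinge_top (a point): Point on the gate's vertical hinge axis at the height of the gate's top edge: x -12, y +101, z 150 mm in the pen's frame.
- stile_top (a point): Middle of the top edge of the gate's free (latch) stile; moves with the gate. 176 mm from the hinge axis.
- post_top (a point): Top edge of the fixed latch post, beside the stile: 4 mm from stile_top when the gate is shut.
- gate_leaf: The gate: pine frame with steel bars, 173 mm wide, 150 mm high, 18 mm thick, carrying the barrel bolt on its front face. Origin on the hinge axis, 80 mm above the table; its axes are the pen's axes when shut, and its +x turns with the gate.
- gate (a joint): Gate angle, rad: 0 shut, grows as the latch stile swings out to the pen's front (-x), clockwise seen from above; stop at 1.2. A spring shuts it (0.1 Nm at 0, 0.2 Nm at 0.45). Gap at the stile: 35 mm at 0.2, 70 mm at 0.4, 104 mm at 0.6 rad. It cannot open while the bolt's nose is in the keeper.
- bolt_knob: Upright round steel knob of the bolt, 20 mm across, 36 mm high, on an 8 mm shank; origin at its centre, 200 mm above the table at rest, 58 mm over the rod's axis, 63 mm from the nose. Bolt home, gate shut: x -24, y -45 mm. Nothing stands beside it above 166 mm. Moves with bolt and gate.
- bolt_lift (a joint): How far the bolt is raised in its tall loose cradles, m: 0 sagging, 0.016 top stop. It falls back by its weight, about 1 to 2 N. The tooth clears the lip from 0.009 up. While the lock's tongue is over the nose it rises only 0.002.
- bolt_draw (a joint): How far the bolt is drawn back along the gate towards the hinge (gate's +y), m: 0 home in the keeper, 0.045 stop. Unless lifted it is caught by the lip at about 0.004; the tooth is past the lip from 0.017, and the nose is clear of the keeper from 0.021. Friction about 1.2 N.
- lock_grip: Grey plastic grip of the transport lock on the pen's top rail: upright block 24 (x) x 14 (y) x 40 mm, foot at 160, top at 200 mm. Origin on its middle line at 192 mm; x 0, y -137 mm when fully locked. A flat tongue at its foot (149 to 160 mm high) reaches 34 mm forward and 47 mm towards the gate, over the bolt's nose.
- lock_slide (a joint): Travel of the transport lock along the top rail away from the gate (pen's -y), m: 0 fully locked, 0.050 end stop. Friction about 2 N; it stays where it is left.
- jar: Bystander: closed empty glass jar with a twist cap, 72 mm across, 120 mm high, beside the pen's hinge end; origin at the centre of its underside.
- bowl: Bystander: stoneware bowl, 80 mm across, 35 mm high, standing on the pen's floor; origin at the centre of its underside.
- toy_car: Bystander: small toy car, 75 by 38 by 41 mm, on the table in front of the pen's lock end; origin at the centre of its underside.
- bookend: Bystander: oak L-shaped bookend, 100 by 90 mm, 148 mm high, beside the pen's lock end; origin at the centre of its underside.
- keeper_lip (a point): Middle of the top edge of the steel keeper's bent-up lip, on the front of the fixed post: x -21, y -94, z 135 mm. The lip is 4 mm thick (y) and stands on the gate side of the bolt's tooth. The keeper's front wall (x -33 to -37, y -89 to -115, top 149 mm) keeps the bolt, and so the gate, from coming forward.
- bolt_nose (a point): Keeper-side end of the barrel bolt, on its axis, 142 mm above the table at rest: a 10 mm steel rod along the gate's front, 168 mm long. At the nose an 8 mm wide tooth hangs to 16 mm below the axis, behind the keeper's lip. x -24, y -108 mm when home.

How it is judged:
By the outcome, as a careful person would: the job done as asked, in the order asked, and still so for the second after the job is handed in, while the arm keeps its last pose, push and grip.
It also fails if it takes over 42 s, if anything falls off the work surface, if the arm or the gripper's body presses on something with over 40 N, if the wrist force passes 120 N, or if a joint passes its speed limit or range.

### The arm

A 6-joint arm with a two-finger parallel gripper is mounted at the origin on the work surface. World frame = base frame: x ahead of the robot, y to its left, z up, the work surface at z = 0. Lengths are in m, angles in rad, forces in N, time in s.
With the tool pointing down it reaches from about 0.375 to 0.9 m from the base axis. Payload 3.1 kg.
Tool frame: the origin (TCP) lies between the finger pads; the fingertips stand 22 mm ahead of it and the grasp point (between the pads) lies 3 mm ahead of it; z points along the fingers, y is the line along which they close (so a half turn about z gives the same grasp; the last joint's range is limited). The gripper opens to 87 mm and grips with 3 to 60 N. Pads are 19 mm wide; open, the fingers measure 117 mm over their backs; the gripper's body (75 mm by 190 mm) begins 51 mm behind the grasp point.
Start: joints at [-1.46, 0.527, 1.433, -0, 1.181, -0.178], TCP at [0.178, -0.599, 0.245] pointing down, gripper open.
Joint ranges: [-3.08, 3.08], [-0.75, 2.2], [0.22, 2.44], [-1.43, 4.57], [0, 2.65], [-2.85, 2.85]. Speed limits (rad/s): [2.79, 2.79, 3.14, 3.14, 3.14, 3.14].

### API

Orientations are given as a unit quaternion [x, y, z, w].
In Python, from rig import get_obs, camera, get_calibration, hand_in, cut_out gives the robot as it stands.
- The arm moves only by the shell command python3 -m inch 'ROWS' [OPENING] [FORCE]. ROWS is JSON, one flat list of numbers, 6 for each row, row after row: the shift along the tool's x, y, z scaled (see below), then the turn, a rotation vector about the tool's x, y, z scaled (see below). A call has 1 to 20 rows; each row is the pose to reach, as a shift and turn from the pose commanded when the call began, along the tool's axes at that moment; what a row does not reach only later rows make up. The controller multiplies each number of a shift by 0.08 m and each number of a turn by 90 degrees. A row lasts 1/12 s, in which the tool goes at most 41.7 mm and 7.16 degrees, less where a joint would pass 70% of its speed; a pose out of reach is approached as far as the arm can. A call with a number of a shift or a turn outside -1 to 1 is refused whole. A call with a gripper value outside its range is refused whole. OPENING is the finger opening in mm, from 0 to 87, set as the call begins (- or left out, the last holds). The fingers move at their own pace and stop on an object; FORCE is the grip in N (left out, the last holds). Time passes only in rows, so rows that repeat a pose let the fingers close. It gives the time, the measured TCP pose, the force, the opening and the grip force at its end, in the units of the state.
- get_obs(): the state, without advancing time (a new reading comes with each control period).
- camera(name): name is "side" or "top" or "wrist"; returns the picture (480x640x3 uint8, red, green, blue); there is no depth.
- get_calibration(name): a dict with "vertical_fov" (degrees; the focal length in pixels is half the picture's height over the tangent of half this angle, whatever the lens; pixels are square), "cx", "cy" (the principal point, pixels), "T" (4x4, takes a point from camera to world coordinates). Camera axes: x right, y down, z forward; pixel columns grow to the right and rows downward; lengths in m; the calibration is good to about 2 mm. A picture is of the moment at which its call begins: read the wrist's pose just before it. get_calibration takes no time and is no camera call; for the wrist camera it gives the pose at the moment of the call.
- hand_in(): hands the job in; it is judged then, once.
Trained networks look in the newest picture that a camera, given by its name, has taken for a name from the list of things; names that differ only in an ending like _2 or _b are one class to them, and where a whole thing is asked for, a point or a joint stands for the part that bears it (a point fixed in the world has none). Each returns a list of dicts, best first, with "conf" (0 to 1); they miss things now and then, are a little off and sometimes report something else, mostly with a low value. They report only what shows in the picture. A call takes as long as a camera call.
- cut_out(camera, thing): "region" (480x640 bool, what is visible of it) and "bbox" ([left, top, right, bottom] in pixels, round what is visible of it).
The state is a dict: "time": time; "q": joint angles; "joint_velocities": joint speeds; "joint_torque": joint torques, N m; "position": TCP position; "tool_rot": TCP orientation; "ft_force": force on the tool from outside, world axes, zero at the start; "moment": the same for the moment, N m; "grip_width": finger opening in m; "grip_force": force on a finger pad.
Only numpy, scipy, OpenCV 4.12 (cv2) and the standard library are available. Lean on these libraries where they do the work, as an engineer would, in place of code of your own. Each camera call takes 0.05 s, during which the arm holds its last target. There are 200 camera calls.

## Working session

There is one attempt and no reset: what is moved stays moved. The work goes in short steps, Python scripts to look and compute and a shell command to move; the robot and the scene stay as the last step left them, time stands still between calls to the robot, and variables do not carry over. Pictures are saved under pics/ and viewed, at most 10 in all, crops included, and the job is handed in when it is done.

```bash
ls; mkdir -p pics
cat > h.py <<'E'
import numpy as np, cv2
from rig import *
from scipy.spatial.transform import Rotation as R
def K(c):
    f=240/np.tan(np.radians(c["vertical_fov"])/2); return f,c["cx"],c["cy"]
def ray(name,uv,c=None):
    c=c or get_calibration(name); f,cx,cy=K(c); T=np.array(c["T"])
    d=T[:3,:3]@np.array([(uv[0]-cx)/f,(uv[1]-cy)/f,1]); return T[:3,3],d/np.linalg.norm(d)
def proj(name,P,c=None):
    c=c or get_calibration(name); f,cx,cy=K(c); T=np.linalg.inv(np.array(c["T"]))
    p=T[:3,:3]@np.asarray(P)+T[:3,3]; return np.array([f*p[0]/p[2]+cx,f*p[1]/p[2]+cy])
def tri(rays):
    A=sum(np.eye(3)-np.outer(d,d) for o,d in rays); b=sum((np.eye(3)-np.outer(d,d))@o for o,d in rays)
    return np.linalg.solve(A,b)
def at_z(r,z): o,d=r; return o+d*(z-o[2])/d[2]
def save(name,img): cv2.imwrite("pics/"+name+".png",cv2.cvtColor(img,cv2.COLOR_RGB2BGR))
E
python3 - <<'E'
from h import *
o=get_obs(); print(o)
for n in("top","side","wrist"):
    save(n+"0",camera(n)); c=get_calibration(n); print(n,c["vertical_fov"],c["cx"],c["cy"],np.round(c["T"],3).tolist(), [k for k in c])
    for t in("pen","gate_leaf","bolt_knob","lock_grip","jar","bowl","toy_car","bookend"):
        for d in cut_out(n,t)[:2]:
            v,u=np.nonzero(d["region"]); print(n,t,round(d["conf"],2),np.round(d["bbox"]),u.mean().round(1),v.mean().round(1))
E
cd pics; python3 -c "
import cv2,numpy as np
a=[cv2.imread(n+'0.png') for n in('top','side')]
cv2.imwrite('a.png',cv2.resize(np.vstack(a),(400,600)))"
```

```text
pics
{'time': 0.0, 'q': array([-1.46050547e+00,  5.28445404e-01,  1.43391791e+00, -3.83208125e-05,
        1.18142358e+00, -1.78487371e-01]), 'joint_velocities': array([-0.00101954, -0.00084563, -0.00177148,  0.00085331,  0.00086642,
       -0.00126539]), 'joint_torque': array([-1.75181689e-03, -4.40049505e+01, -1.76592225e+01,  6.31477009e-02,
        5.82403515e-02, -1.53520259e-04]), 'position': array([ 0.17793559, -0.59840174,  0.2435794 ]), 'tool_rot': array([ 9.89592344e-01,  1.43895060e-01,  1.96946047e-05, -1.09708295e-03]), 'ft_force': array([-0.08634868,  0.63410769, -0.31816686]), 'moment': array([-0.01821849, -0.00897938,  0.01598653]), 'grip_force': 0.0, 'grip_width': 0.08698115972347616}
top 49.39834616032996 314.80028748067775 235.25703516883016 [[-0.007, -0.995, 0.098, 0.418], [-1.0, 0.01, 0.023, 0.01], [-0.024, -0.098, -0.995, 1.222], [0.0, 0.0, 0.0, 1.0]] ['vertical_fov', 'cx', 'cy', 'T']
top pen 0.76 [227.  79. 438. 222.] 331.8 152.0
top gate_leaf 0.96 [287. 187. 385. 217.] 332.4 201.4
top bolt_knob 0.94 [309. 190. 386. 212.] 348.9 204.5
top lock_grip 0.89 [385. 17
[... 411 characters left out ...]
9, -0.651, 1.052], [0.0, 0.0, 0.0, 1.0]] ['vertical_fov', 'cx', 'cy', 'T']
side gate_leaf 0.82 [299. 189. 316. 290.] 305.8 229.9
side bolt_knob 0.8 [305. 190. 318. 243.] 311.1 213.8
side lock_grip 0.51 [300. 174. 317. 193.] 304.6 183.0
side jar 0.72 [295. 176. 317. 194.] 304.7 183.4
side jar 0.68 [323. 324. 359. 381.] 337.6 354.6
side bowl 0.74 [230. 264. 261. 280.] 246.1 272.6
side toy_car 0.73 [338. 205. 366. 228.] 352.1 216.1
side bookend 0.98 [293. 147. 330. 205.] 313.4 168.4
wrist 62.611597290062875 318.53463317194127 238.01539902281138 [[0.285, -0.924, -0.254, 0.249], [-0.959, -0.275, -0.075, -0.579], [-0.0, 0.265, -0.964, 0.386], [0.0, 0.0, 0.0, 1.0]] ['vertical_fov', 'cx', 'cy', 'T']
```

View pics/top0.png

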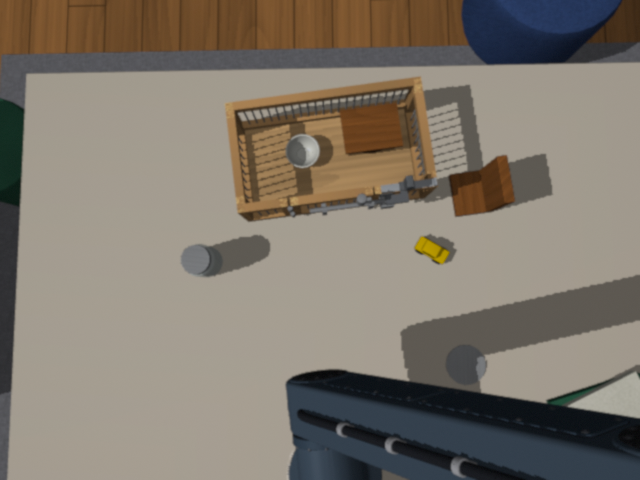

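View pics/side0.png

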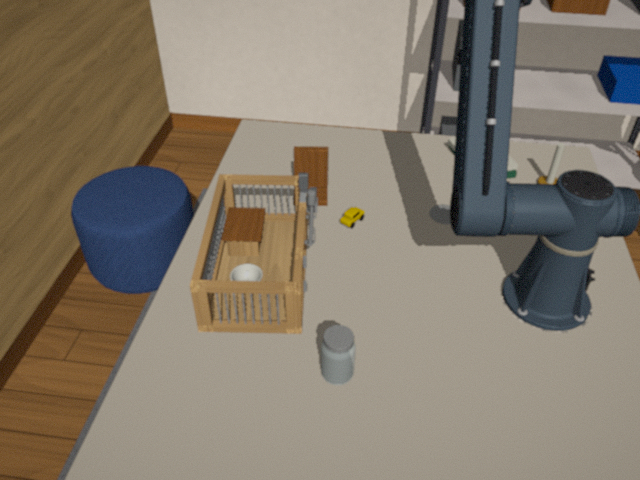

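Run:
```python
from h import *
for uv in[(228,105),(420,80),(437,196),(242,213)]: print(uv,at_z(ray("top",uv),.15).round(3))
P=[at_z(ray("top",uv),.15) for uv in[(228,105),(420,80),(437,196),(242,213)]]
for uv,z in[((201,260.6),.06),((431,250),.02),((481,188),.07),((304,152),.03)]: print(at_z(ray("top",uv),z).round(3))
img=cv2.imread("pics/top0.png")[150:270,220:520]; cv2.imwrite("pics/tc.png",cv2.resize(img,(800,320),interpolation=cv2.INTER_CUBIC))
```

```text
(228, 105) [0.804 0.218 0.15 ]
(420, 80) [ 0.851 -0.19   0.15 ]
(437, 196) [ 0.603 -0.218  0.15 ]
(242, 213) [0.572 0.186 0.15 ]
[0.478 0.293 0.06 ]
[ 0.5   -0.228  0.02 ]
[ 0.633 -0.333  0.07 ]
[0.731 0.062 0.03 ]
```

View pics/tc.png

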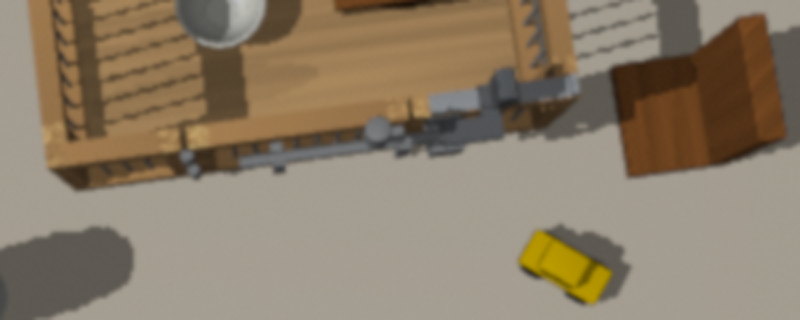

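Run:
```python
from h import *
k=at_z(ray("top",(361.7,198.3)),.218);g=at_z(ray("top",(409,181.9)),.2); print(k,g)
th=np.radians(6.6);x=np.array([np.cos(th),np.sin(th)]);y=np.array([-x[1],x[0]])
print("pen from k",k[:2]+.024*x+.045*y,"from g",g[:2]+.137*y, "g-k in pen",(g-k)[:2]@x,(g-k)[:2]@y)
o=get_obs();M=R.from_quat(o["tool_rot"]).as_matrix();print(M.round(3))
t=np.array([g[0],g[1],.27]); print("tool shift to above grip /0.08",(M.T@(t-o["position"])/.08).round(2))
```

```text
[ 0.5881104  -0.05806497  0.218     ] [ 0.62292474 -0.15327474  0.2       ]
pen from k [ 0.60677917 -0.0106047 ] from g [ 0.60717835 -0.01718267] g-k in pen 0.02364048181467804 -0.09858025379374895
[[ 0.959  0.285 -0.   ]
 [ 0.285 -0.959  0.   ]
 [ 0.    -0.    -1.   ]]
tool shift to above grip /0.08 [ 6.92 -3.76 -0.32]
```

```bash
python3 -m inch '[1,-0.54,-0.1,0,0,0, 1,-0.54,-0.1,0,0,0, 1,-0.54,-0.1,0,0,0]' 50 30 && python3 -m inch '[1,-0.54,-0.1,0,0,0, 1,-0.54,-0.1,0,0,0, 1,-0.54,-0.1,0,0,0]' && python3 -m inch '[1,-0.54,-0.1,0,0,0, 1,-0.54,-0.1,0,0,0, 1,-0.54,-0.1,0,0,0]' && python3 -m inch '[1,-0.54,-0.1,0,0,0, 1,-0.54,-0.1,0,0,0, 1,-0.54,-0.1,0,0,0]' && python3 -m inch '[1,-0.54,-0.1,0,0,0, 1,-0.54,-0.1,0,0,0, 1,-0.54,-0.1,0,0,0]' && python3 -m inch '[1,-0.54,-0.1,0,0,0, 1,-0.54,-0.1,0,0,0, 1,-0.54,-0.1,0,0,0]' 
python3 -m inch '[0.5,-0.3,0,0,0,-0.889, 0.5,-0.3,0,0,0,-0.889, 0.5,-0.3,0,0,0,-0.889, 0.5,-0.3,0,0,0,-0.889, 0.5,-0.3,0,0,0,-0.889, 0.5,-0.3,0,0,0,-0.889, 0.5,-0.3,0,0,0,-0.889, 0.5,-0.3,0,0,0,-0.889, 0.5,-0.3,0,0,0,-0.889, 0.5,-0.3,0,0,0,-0.889, 0.5,-0.3,0,0,0,-0.889, 0.5,-0.3,0,0,0,-0.889, 0.5,-0.3,0,0,0,-0.889, 0.5,-0.3,0,0,0,-0.889]'
cat > look.py <<'E'
from h import *
import sys,pickle
n=sys.argv[1]
o=get_obs();c=get_calibration("wrist");im=camera("wrist");save(n,im)
print(o["position"].round(4),R.from_quat(o["tool_rot"]).as_matrix().round(3).tolist(),o["time"])
for t in("bolt_knob","lock_grip","gate_leaf","bolt_nose"):
    for d in cut_out("wrist",t)[:1]: print(t,round(d["conf"],2),np.round(d["bbox"]))
pickle.dump(c,open(n+".pkl","wb"))
for t,P in(("k",[.588,-.058,.218]),("g",[.623,-.153,.2])): print(t,proj("wrist",P,c))
E
python3 look.py w1
```

```text
time: 1.6
position: [0.2456, -0.5302, 0.2527]
tool_rot: [0.989, 0.145, 0.001, -0.002]
ft_force: [0.2, 1.6, 0.3]
grip_width: 0.0742
grip_force: 0.0
time: 1.85
position: [0.31, -0.466, 0.261]
tool_rot: [0.989, 0.146, 0.001, -0.001]
ft_force: [-0.5, -0.7, 0.3]
grip_width: 0.0554
grip_force: 0.0
time: 2.1
position: [0.3743, -0.4024, 0.2692]
tool_rot: [0.989, 0.146, 0.001, -0.001]
ft_force: [0.0, 0.4, -0.5]
grip_width: 0.0505
grip_force: 0.0
time: 2.35
position: [0.4387, -0.3388, 0.2772]
tool_rot: [0.989, 0.146, 0.001, -0.0]
ft_force: [0.1, 0.5, 0.3]
grip_width: 0.0502
grip_force: 0.0
time: 2.6
position: [0.5032, -0.2751, 0.2853]
tool_rot: [0.989, 0.146, 0.002, -0.0]
ft_force: [0.1, -0.8, 0.8]
grip_width: 0.0501
grip_force: 0.0
time: 2.85
position: [0.5678, -0.2111, 0.2932]
tool_rot: [0.989, 0.146, 0.002, -0.0]
ft_force: [-0.5, -0.1, -0.3]
grip_width: 0.0497
grip_force: 0.0
time: 4.02
position: [0.5955, -0.1803, 0.2924]
tool_rot: [0.667, 0.745, -0.0, -0.0]
ft_force: [-0.0, 0.2, 1.0]
grip_width: 0.0503
grip_force: 0.0
[ 0.5955 -0.1803  0.2924] [[-0.111, 0.994, -0.0], [0.994, 0.111, -0.0], [-0.0, -0.0, -1.0]] 4.0167
bolt_knob 0.63 [317.   0. 357. 137.]
lock_grip 0.9 [315. 136. 395. 227.]
gate_leaf 0.66 [315.   1. 382. 135.]
bolt_nose 0.96 [313.   1. 355. 134.]
k [329.43294698  22.54812405]
g [367.56343839 210.9945773 ]
```

View pics/w1.png

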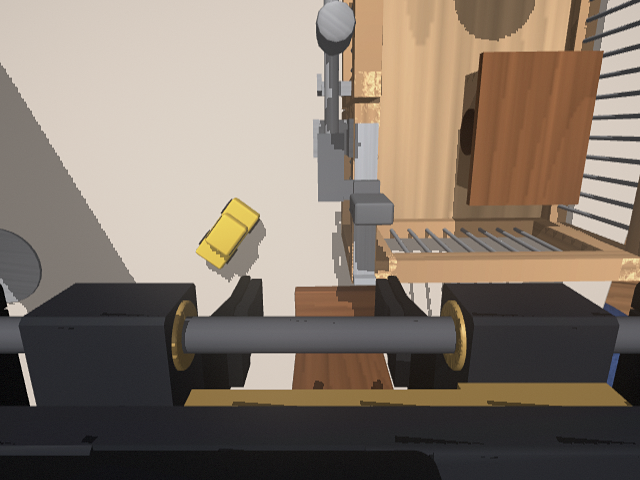

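```bash
python3 -m inch '[0.5,0.2,0,0,0,0, 0.5,0.2,0,0,0,0, 0.5,0.2,0,0,0,0, 0.5,0.2,0,0,0,0]' && python3 look.py w2
```

```text
time: 4.6
position: [0.6072, -0.1376, 0.2926]
tool_rot: [0.665, 0.747, -0.0, 0.0]
ft_force: [-0.2, -0.6, -1.3]
grip_width: 0.0502
grip_force: 0.0
[ 0.6072 -0.1376  0.2926] [[-0.115, 0.993, -0.0], [0.993, 0.115, -0.001], [-0.001, -0.0, -1.0]] 4.6
bolt_knob 0.91 [286.   0. 326. 197.]
lock_grip 0.72 [289. 192. 368. 288.]
gate_leaf 0.86 [286.   3. 358. 194.]
bolt_nose 0.74 [294. 194. 363. 289.]
k [298.03583579 109.97520774]
g [339.30458964 274.91099902]
```

View pics/w2.png

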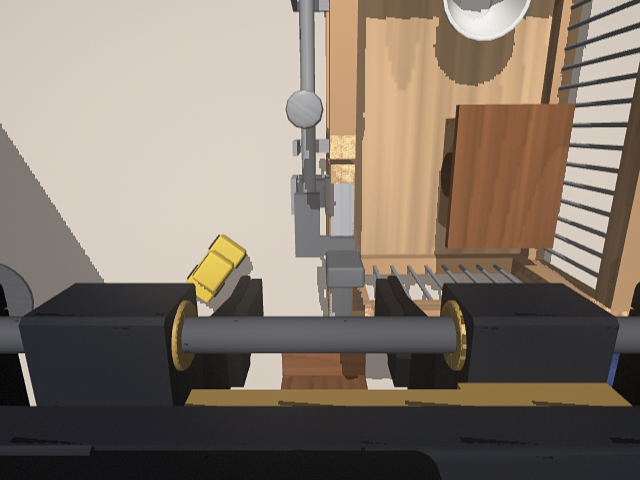

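```bash
cat > m.py <<'E'
from h import *
import pickle
c1,c2=[pickle.load(open(f"w{i}.pkl","rb")) for i in(1,2)]
for n,a,b,t in(("knobtop",(336,20),(304,109),(361.7,198.3)),("griptop",(374,209),(345,275),(409,181.9))):
    r=[ray("wrist",a,c1),ray("wrist",b,c2),ray("top",t)]
    P=tri(r);P2=tri(r[:2]);print(n,P.round(4),P2.round(4)); z=.218 if n[0]=="k" else .2
    print([at_z(q,z).round(4).tolist() for q in r])
E
python3 m.py
python3 - <<'E'
import cv2
i=cv2.imread("pics/w1.png")[160:240,320:420];j=cv2.imread("pics/w2.png")[230:310,295:395]
import numpy as np
cv2.imwrite("pics/z.png",cv2.resize(np.hstack([i,j]),(800,320),interpolation=cv2.INTER_NEAREST))
E
```

```text
knobtop [ 0.5902 -0.0571  0.2163] [ 0.5911 -0.0573  0.221 ]
[[0.5911, -0.0565, 0.218], [0.591, -0.0572, 0.218], [0.5881, -0.0581, 0.218]]
griptop [ 0.6262 -0.1535  0.1953] [ 0.6257 -0.1502  0.2065]
[[0.6267, -0.1514, 0.2], [0.6266, -0.1526, 0.2], [0.6229, -0.1533, 0.2]]
```

View pics/z.png

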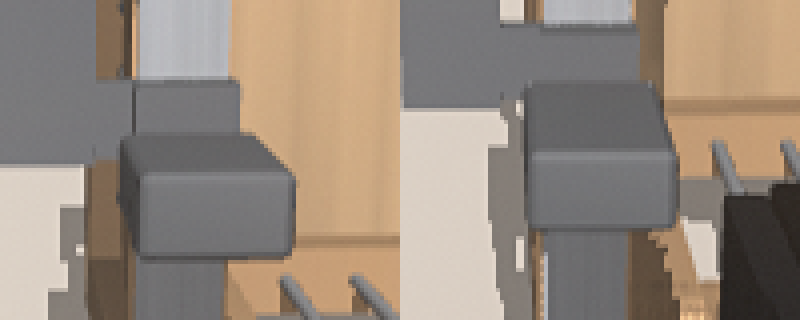

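```bash
sed -i 's/(374,209),(345,275)/(374.3,213.7),(345.3,277.6)/' m.py; python3 m.py
cat >> m.py <<'E'
k=np.array([.5908,-.0571,.2]);g=P2.copy();g[2]=.192;g[:2]=(r[0][0]+0)[:2] if 0 else g[:2]
o=get_obs();M=R.from_quat(o["tool_rot"]).as_matrix()
g[:2]=np.mean([at_z(q,.2)[:2] for q in r[:2]],0);d=M.T@(g-k);print("g-k tool",d.round(4))
print("shift for grasp pt at grip /.08",((M.T@(g-o["position"])-[0,0,.003])/.08).round(3))
E
python3 m.py|tail -2
```

```text
knobtop [ 0.5902 -0.0571  0.2163] [ 0.5911 -0.0573  0.221 ]
[[0.5911, -0.0565, 0.218], [0.591, -0.0572, 0.218], [0.5881, -0.0581, 0.218]]
griptop [ 0.6262 -0.1545  0.1975] [ 0.627  -0.1539  0.2013]
[[0.6273, -0.1542, 0.2], [0.627, -0.1544, 0.2], [0.6229, -0.1533, 0.2]]
g-k tool [-0.1007  0.0251  0.008 ]
shift for grasp pt at grip /.08 [-0.221  0.228  1.219]
```

```bash
python3 -m inch '[-0.22,0.23,0,0,0,0, -0.22,0.23,0.4,0,0,0, -0.22,0.23,0.8,0,0,0, -0.22,0.23,0.8,0,0,0]' && python3 -m inch '[0,0,0.2,0,0,0, 0,0,0.42,0,0,0, 0,0,0.42,0,0,0, 0,0,0.42,0,0,0]' && python3 -m inch '[0,0,0,0,0,0, 0,0,0,0,0,0, 0,0,0,0,0,0, 0,0,0,0,0,0, 0,0,0,0,0,0, 0,0,0,0,0,0, 0,0,0,0,0,0]' 10 25
```

```text
time: 5.18
position: [0.6235, -0.1526, 0.2222]
tool_rot: [0.666, 0.746, -0.002, -0.006]
ft_force: [-1.9, 0.4, -1.0]
grip_width: 0.0502
grip_force: 0.0
time: 5.52
position: [0.6272, -0.1535, 0.1953]
tool_rot: [0.666, 0.746, -0.0, -0.001]
ft_force: [-0.4, -0.1, 0.7]
grip_width: 0.0497
grip_force: 0.0
time: 6.1
position: [0.6262, -0.1536, 0.1956]
tool_rot: [0.665, 0.747, -0.001, -0.001]
ft_force: [-5.5, -1.2, 5.6]
grip_width: 0.0236
grip_force: 25.0
```

```bash
python3 -m inch '[-0.1,0,0,0,0,0, -0.2,0,0,0,0,0, -0.3,0,0,0,0,0, -0.4,0,0,0,0,0, -0.4,0,0,0,0,0]' && python3 -m inch '[-0.03,0,0,0,0,0, -0.06,0,0,0,0,0, -0.09,0,0,0,0,0, -0.09,0,0,0,0,0, -0.09,0,0,0,0,0]'
```

```text
time: 6.52
position: [0.6302, -0.1864, 0.1956]
tool_rot: [0.666, 0.746, -0.001, -0.0]
ft_force: [-3.6, -1.8, 5.0]
grip_width: 0.0238
grip_force: 25.0
time: 6.93
position: [0.6309, -0.1922, 0.1956]
tool_rot: [0.665, 0.746, -0.001, -0.001]
ft_force: [-3.8, -0.6, 4.8]
grip_width: 0.0238
grip_force: 25.0
```

```bash
python3 -m inch '[-0.03,0,0,0,0,0, -0.05,0,0,0,0,0, -0.05,0,0,0,0,0]' && python3 -m inch '[-0.03,0,0,0,0,0, -0.05,0,0,0,0,0, -0.05,0,0,0,0,0]' && python3 -m inch '[-0.03,0,0,0,0,0, -0.05,0,0,0,0,0, -0.05,0,0,0,0,0]'
```

```text
time: 7.18
position: [0.6312, -0.1949, 0.1956]
tool_rot: [0.665, 0.746, 0.0, -0.002]
ft_force: [-4.4, 3.3, 6.4]
grip_width: 0.0237
grip_force: 25.0
time: 7.43
position: [0.6312, -0.1951, 0.1956]
tool_rot: [0.666, 0.746, 0.002, -0.005]
ft_force: [-5.0, 10.6, 8.9]
grip_width: 0.0235
grip_force: 25.0
time: 7.68
position: [0.6313, -0.1956, 0.1955]
tool_rot: [0.666, 0.746, 0.004, -0.007]
ft_force: [-4.6, 17.5, 10.8]
grip_width: 0.0239
grip_force: 25.0
```

```bash
python3 -m inch '[0.09,0,0,0,0,0, 0.09,0,0,0,0,0, 0.09,0,0,0,0,0, 0.09,0,0,0,0,0, 0.09,0,0,0,0,0]' 50 && python3 -m inch '[0,0,-0.4,0,0,0, 0,0,-0.8,0,0,0, 0,0,-0.8,0,0,0, 0.4,-0.1,-0.8,0,0,0, 0.8,-0.3,-0.8,0,0,0, 0.8,-0.3,-0.8,0,0,0, 0.8,-0.3,-0.8,0,0,0]'; cp look.py look2.py; python3 look.py w3
python3 - <<'E'
from h import *
o=get_obs();M=R.from_quat(o["tool_rot"]).as_matrix();k=np.array([.5908,-.0571,.203])
print((M.T@(k-o["position"])/.08).round(3))
E
```

```text
time: 8.1
position: [0.6328, -0.1979, 0.1948]
tool_rot: [0.666, 0.746, 0.0, 0.0]
ft_force: [0.2, -0.5, 0.5]
grip_width: 0.0466
grip_force: 0.0
time: 8.68
position: [0.6005, -0.1352, 0.259]
tool_rot: [0.665, 0.747, -0.0, -0.0]
ft_force: [0.1, 0.6, 0.1]
grip_width: 0.0503
grip_force: 0.0
[ 0.6005 -0.1352  0.259 ] [[-0.115, 0.993, -0.0], [0.993, 0.115, 0.0], [0.0, -0.0, -1.0]] 8.6833
bolt_knob 0.87 [296.   0. 340. 221.]
lock_grip 0.59 [301. 268. 381. 382.]
gate_leaf 0.93 [293.   1. 373. 221.]
bolt_nose 0.83 [292.   0. 339. 219.]
k [309.01998326 114.25250793]
g [354.02506694 302.25296755]
[ 1.015 -0.028  0.699]
```

View pics/w3.png

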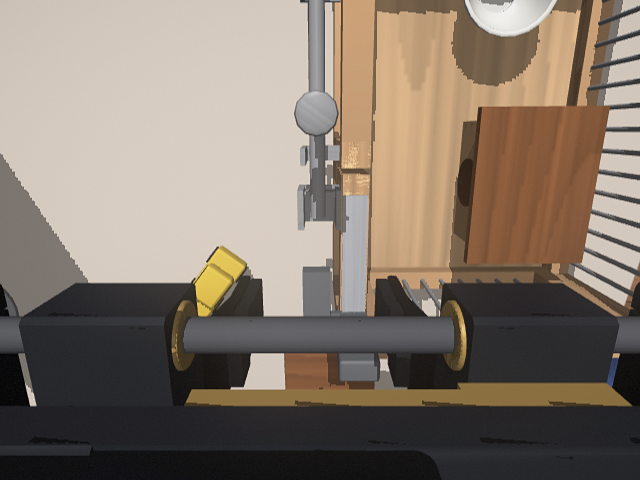

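```bash
python3 -m inch '[0.5,-0.02,0,0,0,0, 1,-0.03,0,0,0,0, 1,-0.03,0,0,0,0, 1,-0.03,0.3,0,0,0, 1,-0.03,0.68,0,0,0, 1,-0.03,0.68,0,0,0, 1,-0.03,0.68,0,0,0]' && python3 -m inch '[0,0,0,0,0,0, 0,0,0,0,0,0, 0,0,0,0,0,0, 0,0,0,0,0,0, 0,0,0,0,0,0, 0,0,0,0,0,0, 0,0,0,0,0,0]' 5 30
```

```text
time: 9.52
position: [0.5891, -0.0573, 0.2032]
tool_rot: [0.666, 0.746, -0.001, -0.002]
ft_force: [-0.3, -0.5, -0.1]
grip_width: 0.0502
grip_force: 0.0
time: 10.1
position: [0.5902, -0.0571, 0.2052]
tool_rot: [0.665, 0.746, 0.0, 0.001]
ft_force: [-0.6, -0.6, 2.2]
grip_width: 0.0194
grip_force: 30.0
```

```bash
python3 -m inch '[0,0,-0.05,0,0,0, 0,0,-0.1,0,0,0, 0,0,-0.15,0,0,0, 0,0,-0.15,0,0,0, 0,0,-0.15,0,0,0]' && python3 -m inch '[0.05,0,0,0,0,0, 0.1,0,0,0,0,0, 0.15,0,0,0,0,0, 0.15,0,0,0,0,0]' && python3 -m inch '[0.1,0,0,0,0,0, 0.2,0,0,0,0,0, 0.25,0,0,0,0,0, 0.25,0,0,0,0,0, 0.25,0,0,0,0,0]'
```

```text
time: 10.52
position: [0.59, -0.0571, 0.2169]
tool_rot: [0.666, 0.746, 0.0, 0.0]
ft_force: [0.5, -0.0, -1.8]
grip_width: 0.0191
grip_force: 30.0
time: 10.85
position: [0.5882, -0.0438, 0.2164]
tool_rot: [0.665, 0.747, 0.0, -0.0]
ft_force: [1.3, 1.7, -0.8]
grip_width: 0.0193
grip_force: 30.0
time: 11.27
position: [0.5859, -0.024, 0.2165]
tool_rot: [0.665, 0.747, 0.0, -0.001]
ft_force: [1.1, 0.7, -2.3]
grip_width: 0.0187
grip_force: 30.0
```

```bash
python3 -m inch '[0.01,-0.07,0,0,0,0.032, 0.024,-0.14,0,0,0,0.064, 0.04,-0.21,0,0,0,0.095, 0.06,-0.276,0,0,0,0.127, 0.06,-0.276,0,0,0,0.127, 0.06,-0.276,0,0,0,0.127]'
python3 - <<'E'
from h import *
save("t5",camera("top"))
for d in cut_out("top","gate_leaf")[:1]: print(d["conf"],d["bbox"])
E
```

```text
time: 11.77
position: [0.5638, -0.0228, 0.2167]
tool_rot: [0.736, 0.677, 0.0, -0.0]
ft_force: [0.6, 1.2, -1.3]
grip_width: 0.0194
grip_force: 30.0
0.59 [289.2, 196.9, 373.5, 225.8]
```

```bash
python3 -m inch '[0.01,-0.07,0,0,0,0.032, 0.024,-0.14,0,0,0,0.064, 0.04,-0.21,0,0,0,0.095, 0.06,-0.276,0,0,0,0.127, 0.06,-0.276,0,0,0,0.127, 0.06,-0.276,0,0,0,0.127, 0.06,-0.276,0,0,0,0.127, 0.06,-0.276,0,0,0,0.127]'
python3 - <<'E'
from h import *
from math import *
o=get_obs();v=o["position"][:2]-[.5859,.0893];print("gate angle est",atan2(-.1125,-.013)-atan2(v[1]*cos(.1152)-v[0]*sin(.1152),v[0]*cos(.1152)+v[1]*sin(.1152)),np.hypot(*v))
im=camera("top")
for n in("gate_leaf","bolt_nose"):
  for d in cut_out("top",n)[:1]: print(d["conf"],d["bbox"])
save("t6",im);cv2.imwrite("pics/t6c.png",cv2.cvtColor(cv2.resize(im[150:270,220:460],(800,400),interpolation=cv2.INTER_CUBIC),cv2.COLOR_RGB2BGR))
E
```

```text
time: 12.53
position: [0.5424, -0.0168, 0.2165]
tool_rot: [0.8, 0.6, -0.0, 0.0]
ft_force: [0.6, -0.6, -1.7]
grip_width: 0.0195
grip_force: 30.0
gate angle est 0.3891633232830791 0.11463742166692668
0.72 [288.1, 198.3, 366.9, 242.5]
0.39 [291.8, 213.4, 365.6, 236.2]
```

View pics/t6c.png

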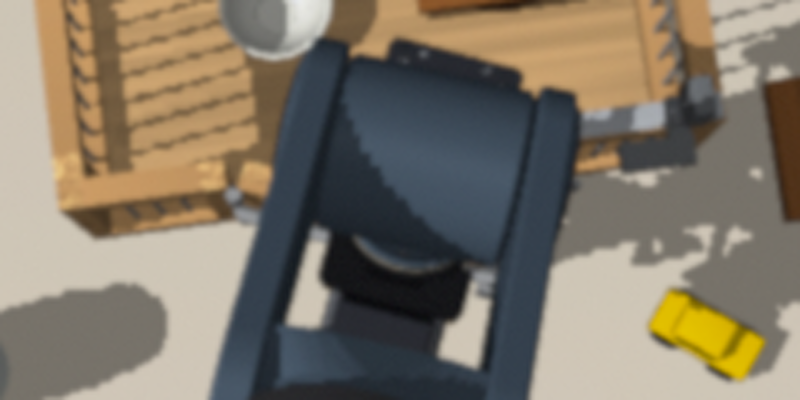

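```bash
python3 look.py w7
python3 - <<'E'
from h import *
import pickle
c=pickle.load(open("w7.pkl","rb"));th=.1152;x=np.array([np.cos(th),np.sin(th)]);y=np.array([-x[1],x[0]]);H=np.array([.5859,.0893])
for a in(0,.3,.4,.5):
    v=np.array([.012-0.0,-.1755]);p=H+x*(v[0]*np.cos(a)+v[1]*np.sin(a))+y*(-v[0]*np.sin(a)+v[1]*np.cos(a)); print(a,proj("wrist",[*p,.15],c))
print(get_obs()["ft_force"],get_obs()["position"])
E
```

```text
[ 0.5424 -0.0166  0.2166] [[0.28, 0.96, 0.0], [0.96, -0.28, -0.0], [-0.0, 0.0, -1.0]] 12.6833
bolt_knob 0.75 [298.  54. 345. 375.]
gate_leaf 0.65 [294.  36. 382. 379.]
bolt_nose 0.62 [292.  53. 343. 376.]
k [451.49847136 380.48907128]
g [544.15259768 497.74586002]
0 [472.60799821 333.24285449]
0.3 [386.12118635 358.02881845]
0.4 [356.78496777 361.08903354]
0.5 [327.40041166 361.56014009]
[ 0.02542576 -1.54135934 -1.73805489] [ 0.54222247 -0.01638463  0.2165526 ]
```

View pics/w7.png

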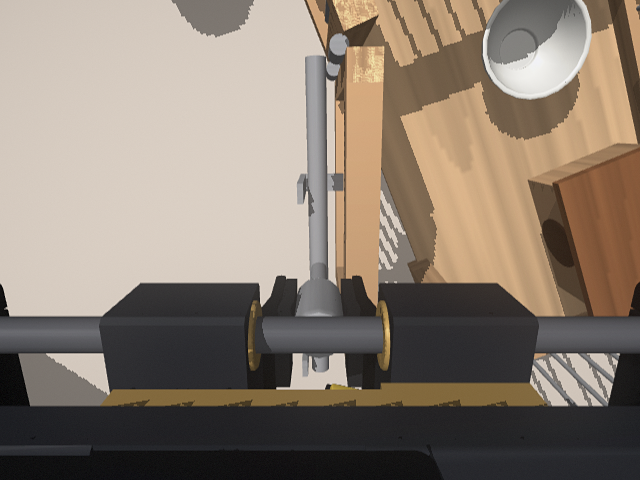

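```bash
python3 -m inch '[0,0,0,0,0,0, 0,0,0,0,0,0, 0,0,0,0,0,0, 0,0,0,0,0,0]'; python3 -c "
from rig import *
print(hand_in())"
```

```text
time: 13.27
position: [0.5421, -0.0163, 0.2165]
tool_rot: [0.8, 0.6, 0.0, 0.0]
ft_force: [1.1, -1.5, -1.6]
grip_width: 0.019
grip_force: 30.0
the job is handed in; nothing more can be done
None
```

I slid the lock to its end stop, lifted the bolt and drew it about 33 mm clear of the keeper, and handed in at 13.3 s with the arm holding the gate steady at about 0.39 rad (roughly 7 cm ajar, estimated from the arm's pose and the wrist camera); nothing came near the jar, bowl, toy car or bookend.

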